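# Pulse-test a used coffee grinder by its bayonet lid

### The arm

A 6-joint arm with a two-finger parallel gripper is mounted at the origin on the work surface. World frame = base frame: x ahead of the robot, y to its left, z up, the work surface at z = 0. Lengths are in m, angles in degrees, forces in N, time in s.
With the tool pointing down it reaches from about 0.4 to 0.825 m from the base axis. Payload 7 kg.
Tool frame: the origin (TCP) lies on the front face of the gripper's body, between the roots of the fingers; the fingertips stand 66 mm ahead of it and the grasp point (between the pads) lies 47 mm ahead of it; z points along the fingers, y is the line along which they close (so a half turn about z gives the same grasp; the last joint's range is limited). The gripper opens to 88 mm and grips with 3 to 60 N. Pads are 19 mm wide; open, the fingers measure 130 mm over their backs; the gripper's body (78 mm by 193 mm) begins 47 mm behind the grasp point.
Start: joints at [81.251, 20.546, 0.682, 0, -70.136, -16.507], TCP at [0.288, 0.61, 0.292] pointing down, gripper open.
Joint ranges: [-176.03, 176.03], [-82.01, 121.73], [-58.28, 71.71], [-173.87, 95.51], [-174.79, -0.11], [-173.66, 173.66]. Speed limits (degrees/s): [136.94, 136.94, 172.46, 180, 180, 180].

### API

Orientations are given as [roll, pitch, yaw] about the fixed x, y, z axes, in that order (R = Rz(yaw) Ry(pitch) Rx(roll)).
In Python, from plant import ctrl gives the robot as it stands.
- The arm moves only by the tool send_rows, never from a script. Its argument "deltas" is a list of rows, each a list of 2 entries, a list of its own where there are three numbers: the shift along the tool's x, y, z each as a share of 800 mm, from -1 to 1, then the turn about the tool's z as a share of 90 degrees, from -1 to 1. A call has exactly 5 rows; each row is the pose to reach, as a shift and turn from the pose commanded when the call began, along the tool's axes at that moment; what a row does not reach only later rows make up. A row lasts 1/12 s, in which the tool goes at most 41.7 mm and 7.16 degrees, less where a joint would pass 70% of its speed; a pose out of reach is approached as far as the arm can. A call with a number of a shift or a turn outside -1 to 1 is refused whole. A call with a gripper value outside its range is refused whole. "gripper" is the opening, from 0 (shut) to 1 (fully open), set as the call begins (left out, the last holds). The fingers move at their own pace and stop on an object; the grip force is fixed at half the most. Time passes only in rows, so rows that repeat a pose let the fingers close, or fill a call up. It gives the time, the measured TCP pose, the force, the opening and the grip force at its end, in the units of the state.
- ctrl.get_obs(): the state, without advancing time (a new reading comes with each control period).
- ctrl.snapshot(name): name is "side" or "top"; returns a dict with "color" (400x640x3 uint8, red, green, blue), "vertical_fov" (degrees; the focal length in pixels is half the picture's height over the tangent of half this angle, whatever the lens; pixels are square), "cx", "cy" (the principal point, pixels), "k1" (the pictures are not rectified: a ray, as slopes to the right and down, at radius r is drawn at 1 + k1 r^2 times it, then the intrinsics apply), "rvec" (rotation vector, rad) and "tvec" (3), from world to camera coordinates, as OpenCV has them. Camera axes: x right, y down, z forward; pixel columns grow to the right and rows downward; lengths in m; the calibration is good to about 2 mm. A picture is of the moment at which its call begins. There is no depth.
- ctrl.close_job(): hands the job in; it is judged then, once.
Trained networks look in a picture, given as the dict that the camera call returned (one of the last four; its "shot" number tells which), for a name from the list of things; names that differ only in an ending like _2 or _b are one class to them, and where a whole thing is asked for, a point or a joint stands for the part that bears it (a point fixed in the world has none). Each returns a list of dicts, best first, with "conf" (0 to 1); they miss things now and then, are a little off and sometimes report something else, mostly with a low value. They report only what shows in the picture. A call takes as long as a camera call. They do not tell look-alikes from the thing itself.
- ctrl.boxes_of(picture, thing): "xy" ([column, row] as shares, 0 to 1, of the picture: columns of its width, rows of its height, amid what is visible of it).
- ctrl.cut_out(picture, thing): "pixels" (400x640 bool, what is visible of it) and "xy" ([column, row] as shares, 0 to 1, of the picture: columns of its width, rows of its height, amid what is visible of it).
The state is a dict: "clock": time; "joint_pos": joint angles; "qvel": joint speeds; "tau": joint torques, N m; "tool_pos": TCP position; "orientation": TCP orientation; "force": force on the tool from outside, world axes, zero at the start; "moment": the same for the moment, N m; "opening": finger opening in m; "gripper_force": force on a finger pad.
Only numpy, scipy, OpenCV 4.12 (cv2) and the standard library are available. Lean on these libraries where they do the work, as an engineer would, in place of code of your own. Each camera call takes 0.05 s, during which the arm holds its last target. There are 200 camera calls.

### The job

A used cordless coffee grinder is being tried out at the second-hand shop's counter: it runs in pulses only while its lid is held half-way to the lock. Pick up the loose lid, fit its two lugs into the slots of the grinder so that the lid sits fully down, then turn it clockwise (seen from above) against the return spring until the lid's pointers stand at the single long half-way mark, and hold it there: never let it go on into the lock catch at the double mark. Finish while still holding the lid at the half-way mark, and leave the other goods on the counter where they stand.

Things in the scene. Friction and masses are not known exactly. Their poses are not given: they have to be found in the camera images.
- lid_grip (a point): The loose lid, standing upright on the counter: clear dome, black ring, black grip bar across its flat top, 85 mm high, 75 to 145 g. Point: middle of the bar, on the lid's axis, 70 mm above its underside; z up, x along the bar. Bar 56 mm long, 24 wide, 30 high, from the dome's top (64 mm wide flat) 15 mm below the point to 15 above. Two white pointers on the flange lie in line with the bar.
- lid_lug (a point): One of the lid's two lugs, 36 mm from its axis on its +x side; the other is opposite, so the lid fits either way round, after half a turn too. Lugs: 9 mm wide, 5 mm high, out to 40 mm radius, right under the bar's ends at the foot of the 69.6 mm wide chamfered spigot, 12.5 mm long. Above it is the flange, 88 mm wide, its underside 57.5 mm below lid_grip.
- mouth (a point): Centre of the rim on top of the grinder, 120 mm above the counter; z up. The round upright housing (104 mm wide, steel, black shoulder) stands fixed by suction feet. Bore 72 mm wide inside a metal lip 6 mm thick, 90 mm across. Lid fully down: flange on the rim, lid_grip 57.5 mm above this point (1.5 mm of play upwards once turned). The lid goes in when its bar lies along the mouth's x axis.
- slot (a point): One of the two entry slots in the lip, 39 mm from the axis on the mouth's +x side, at rim height; the other is opposite. 15 mm wide, out to 41.5 mm radius; a lug goes down each. From there a track runs clockwise (from above) under the lip; it is closed the other way.
- half_mark (a point): A single long white rib on the black shoulder and on down its side, 48 mm from the axis and 35 degrees clockwise of the slot (another is opposite): the half-way pulse position, where the pointers, in line with the bar, must stand.
- lock_mark (a point): A pair of short white ribs on the shoulder, about 70 degrees clockwise of the slot (another pair is opposite): the lock. Sprung catches in the track meet the lugs when the lid is turned about 43 degrees from the slots, resist it from there and snap in behind the lugs at about 70 degrees.
- interlock (a joint): Spring-loaded switch ring hidden in the track, rad: 0 at rest; the lugs push it clockwise. Met when the lid is turned about 0.085 rad from the slots (lugs mid-slot), then it grows as the lid turns. At the half-way mark (lid turned 0.61 rad) it reads 0.525. It pushes back with 0.09 N m at 0 and 0.17 N m at half-way, and turns a released lid back to the slots.
- tumbler_mid (a point): A green glass tumbler, 95 mm high, 72 mm wide, standing on the counter; the point is half-way up. Not to be disturbed.
- mug_mid (a point): A white mug, 85 mm high, 76 mm wide with a handle, standing on the counter; the point is half-way up. Not to be disturbed.
- candlestick_mid (a point): A brass candlestick, 130 mm high on an 84 mm foot, standing on the counter; the point is half-way up. Not to be disturbed.
Things that resemble listed ones, but are neither listed nor needed, are in the scene too. Leave any purple look-alike of the part that bears lid_grip alone.

How it is judged (in metres and radians):
On the way:
1. the lid's lugs are in the slots and the lid sits fully down, not yet turned half-way (z of lid_grip in the frame of mouth between 0.0545 and 0.0605 m and horizontal distance between lid_grip and mouth below 0.005 m and value of joint interlock below 0.3 rad), for 0.1 s.
At the end, for the whole second after the job is handed in: The lid is down in the bayonet (within 3 mm of full depth, 5 mm of its axis, 0.08 rad of upright), still, turned so that the interlock reads 0.40 to 0.65 (within 7 degrees of the half-way mark), with the fingers holding it (over 2 N), through the last second (z of lid_grip in the frame of mouth between 0.0545 and 0.0605 m and horizontal distance between lid_grip and mouth below 0.005 m and angle between lid_grip's own z axis and vertical below 0.08 rad and value of joint interlock between 0.4 and 0.65 rad and velocity of joint interlock between -0.1 and 0.1 rad/s and contact force between the fingers and lid above 2 N); the arm keeps its last pose, push and grip.
It fails at once if the lid is turned on into the lock catch (interlock beyond 0.90) (value of joint interlock above 0.9 rad).
It fails at once if the tumbler is pushed away or knocked over (distance of tumbler_mid from where it was at the start of the episode above 0.03 m or angle between tumbler_mid's own z axis and vertical above 0.5 rad).
It fails at once if the mug is pushed away or knocked over (distance of mug_mid from where it was at the start of the episode above 0.03 m or angle between mug_mid's own z axis and vertical above 0.5 rad).
It fails at once if the candlestick is pushed away or knocked over (distance of candlestick_mid from where it was at the start of the episode above 0.03 m or angle between candlestick_mid's own z axis and vertical above 0.5 rad).
It also fails if it takes over 42 s, if anything falls off the work surface, if the arm or the gripper's body presses on something with over 40 N, if the wrist force passes 120 N, or if a joint passes its speed limit or range.

## Working session

There is one attempt and no reset: what is moved stays moved. The work goes in short steps, Python scripts to look and compute and a tool call to move; the robot and the scene stay as the last step left them, time stands still between calls to the robot, and variables do not carry over. Pictures are saved under pics/ and viewed, at most 10 in all, crops included, and the job is handed in when it is done.

Besides the shell and the picture viewer there is one more tool, called after "Emit:" as name(argument=value, ...) on one line, values as JSON. send_rows: Moves the arm, as the interface text tells. Shift numbers are shares of 800 mm and turn numbers shares of 90 degrees, none past 1 either way. Its arguments: {"type":"object","properties":{"deltas":{"type":"array","items":{"type":"array"}},"gripper":{"type":"number"}},"required":["deltas"]}

```bash
mkdir -p pics; cat > h.py <<'E'
import numpy as np,cv2
from plant import ctrl
def cam(p):
    f=200/np.tan(np.radians(p["vertical_fov"]/2)); R=cv2.Rodrigues(np.array(p["rvec"],float))[0]; t=np.array(p["tvec"],float).ravel()
    K=np.array([[f,0,p["cx"]],[0,f,p["cy"]],[0,0,1.]]); D=np.array([p["k1"],0,0,0,0.])
    return K,D,R,t
def at_z(p,uv,z):
    K,D,R,t=cam(p); q=cv2.undistortPoints(np.array(uv,float).reshape(-1,1,2),K,D).reshape(-1,2)
    d=np.c_[q,np.ones(len(q))]@R; c=-R.T@t
    return c+d*((z-c[2])/d[:,2])[:,None]
def proj(p,X):
    K,D,R,t=cam(p); return cv2.projectPoints(np.array(X,float).reshape(-1,1,3),cv2.Rodrigues(R)[0],t,K,D)[0].reshape(-1,2)
def save(p,n): cv2.imwrite(f"pics/{n}.png",p["color"][:,:,::-1])
E
python3 - <<'E'
from h import *
import pickle
np.set_printoptions(precision=4,suppress=True)
print(ctrl.get_obs())
P={}
for n in("side","top"):
    p=ctrl.snapshot(n);P[n]=p;save(p,n+"0");K,D,R,t=cam(p);print(n,K[0,0],p["k1"],"cam at",-R.T@t,"fwd",R[2])
    for th in("lid_grip","lid_lug","mouth","slot","half_mark","lock_mark","tumbler_mid","mug_mid","candlestick_mid"):
        print(th,[(round(b["conf"],2),np.round(np.array(b["xy"])*[640,400],1)) for b in ctrl.boxes_of(p,th)])
pickle.dump(P,open("p0.pkl","wb"))
E
```

```text
{'clock': 0.0, 'joint_pos': array([ 81.2526,  20.5912,   0.6345,  -0.0202, -70.1367, -16.5055]), 'qvel': array([ 0.0036,  0.0682, -0.0168, -0.0514, -0.1071, -0.0598]), 'tau': array([  0.0019, -58.272 ,  29.3043,   6.9969,   0.0067,  -0.0002]), 'tool_pos': array([0.2878, 0.6101, 0.2912]), 'orientation': array([179.905 ,  -0.0083, -25.2597]), 'force': array([0.0128, 0.287 , 0.1944]), 'moment': array([-0.0009,  0.0243, -0.0171]), 'gripper_force': 0.0, 'opening': 0.08781915066567235}
side 516.0022838425105 -0.1138906832887279 cam at [-0.0619 -0.9661  1.073 ] fwd [ 0.4381  0.6247 -0.6464]
lid_grip [(0.8, array([310.8, 212.1])), (0.71, array([262.8, 163.1])), (0.58, array([272.2, 195.7]))]
lid_lug [(0.9, array([272.3, 196.1])), (0.87, array([263.3, 166.7])), (0.56, array([307.8, 212.4]))]
mouth [(0.81, array([343.9, 244.5]))]
slot [(0.89, array([340.8, 244.3]))]
half_mark [(0.78, array([341.4, 245.5]))]
lock_mark [(0.65, array([338.1, 245.6]))]
tumbler_mid [(0.85, array([357.1, 192.7])), (0.64, array([340.2, 244.2]))]
mug_mid [(0.77, array([217. , 167.8])), (0.16, array([341.3, 242.8]))]
candlestick_mid [(0.71, array([377.1, 328.6]))]
top 380.5969992916988 -0.0763242139949893 cam at [ 0.373  -0.0136  1.2568] fwd [ 0.1921  0.0107 -0.9813]
lid_grip [(0.69, array([271.8, 222.9])), (0.66, array([228.6, 204.6])), (0.64, array([314.7, 211.5]))]
lid_lug [(0.82, array([316.1, 209.8])), (0.79, array([274.2, 228.5])), (0.7, array([228.7, 208.6]))]
mouth [(0.71, array([374.5, 220.6]))]
slot [(0.88, array([375.6, 215.3]))]
half_mark [(0.89, array([380.7, 220.7])), (0.16, array([446.7, 245.6]))]
lock_mark [(0.8, array([379.3, 218.1]))]
tumbler_mid [(0.96, array([330.1, 156.3]))]
mug_mid [(0.81, array([195.1, 248.2]))]
candlestick_mid [(0.69, array([446.4, 244.3]))]
```

```bash
python3 - <<'E'
import pickle,cv2,numpy as np
P=pickle.load(open("p0.pkl","rb"))
a=P["top"]["color"][120:290,170:490,::-1];b=P["side"]["color"][120:370,190:430,::-1]
cv2.imwrite("pics/ct.png",cv2.resize(a,(800,425),interpolation=cv2.INTER_CUBIC))
cv2.imwrite("pics/cs.png",cv2.resize(b,(576,600),interpolation=cv2.INTER_CUBIC))
E
```

```text
(no output)
```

View pics/ct.png

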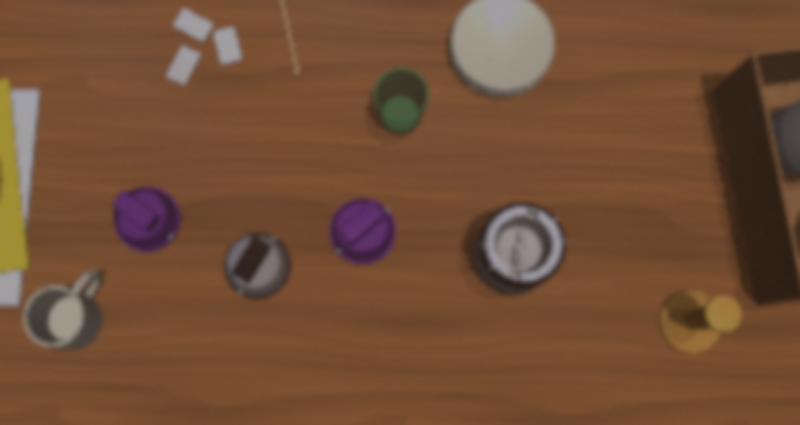

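View pics/cs.png

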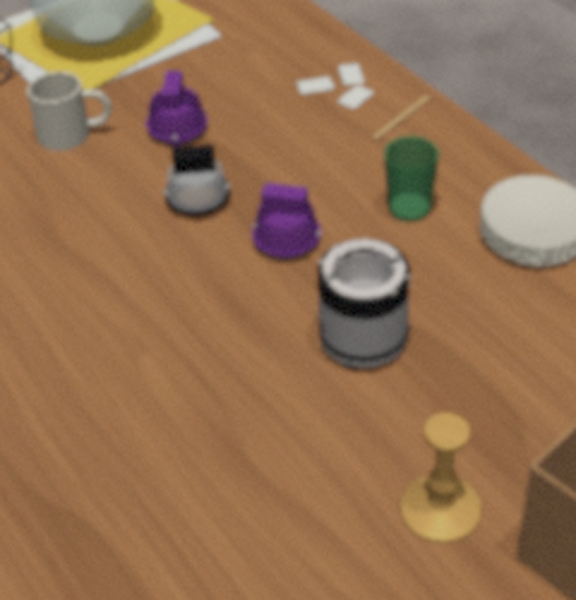

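The lid with the clear dome and black bar is at about top (273,224) and side (272,192). The grinder mouth is at about top (375,218) and side (343,235). Two purple look-alikes flank the lid, so I'll leave those alone. Next I rectify averaged shots for precise poses.

```bash
cat >> h.py <<'E'
def rect(p,img,c,z,half=0.07,n=280):
    g=np.linspace(-half,half,n); X,Y=np.meshgrid(g+c[0],g[::-1]+c[1])   # x right, y up
    uv=proj(p,np.stack([X,Y,np.full_like(X,z)],-1)).reshape(n,n,2).astype(np.float32)
    return cv2.remap(img,uv[...,0],uv[...,1],cv2.INTER_CUBIC)
def avg(n,k=5):
    s=[ctrl.snapshot(n) for _ in range(k)]; return s[-1],np.mean([q["color"] for q in s],0).astype(np.float32)
E
python3 - <<'E'
from h import *
import pickle
A={n:avg(n) for n in("top","side")};pickle.dump(A,open("a0.pkl","wb"))
lid=at_z(A["top"][0],[[272.5,224]],.07)[0];lid2=at_z(A["side"][0],[[272,190]],.07)[0]
m=at_z(A["top"][0],[[378,216.5]],.12)[0];m2=at_z(A["side"][0],[[343,232]],.12)[0]
print(lid,lid2,m,m2)
rows=[]
for n in A:
    p,im=A[n]
    rows.append(np.hstack([rect(p,im,np.round((lid+lid2)/2,2),.085),rect(p,im,np.round((lid+lid2)/2,2),.016),rect(p,im,np.round((m+m2)/2,2),.12)]))
print(np.round((lid+lid2)/2,2),np.round((m+m2)/2,2))
o=np.vstack(rows);o=cv2.resize(o[:,:,::-1],(800,533));cv2.imwrite("pics/rect.png",np.clip(o*1.3,0,255))
E
```

```text
[0.52911694 0.15367742 0.07      ] [0.523069   0.14208637 0.07      ] [ 0.55286339 -0.17128606  0.12      ] [ 0.55143339 -0.18047873  0.12      ]
[0.53 0.15 0.07] [ 0.55 -0.18  0.12][ WARN:0@12.383] global loadsave.cpp:1063 imwrite_ Unsupported depth image for selected encoder is fallbacked to CV_8U.
```

View pics/rect.png

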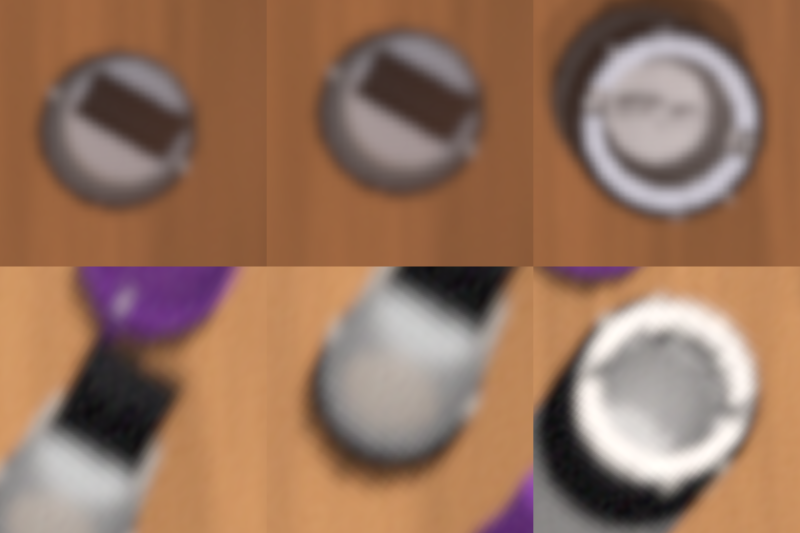

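```bash
cat >> h.py <<'E'
from scipy.optimize import minimize
S=6
def mask(p,polys,win):
    x0,y0,x1,y1=win; m=np.zeros(((y1-y0)*S,(x1-x0)*S),np.uint8)
    for X,v in polys:
        uv=(proj(p,X)-[x0-.5,y0-.5])*S-.5
        cv2.fillConvexPoly(m,cv2.convexHull(np.round(uv*16).astype(np.int32)),v,shift=4)
    m=cv2.GaussianBlur(m.astype(np.float32),(0,0),S*0.9)
    return cv2.resize(m,(x1-x0,y1-y0),interpolation=cv2.INTER_AREA).ravel()/255
def res(masks,im,w):
    A=np.stack(masks+[np.ones_like(masks[0])],1); I=im.mean(-1).ravel()
    W=w.ravel(); c=np.linalg.lstsq(A*W[:,None],I*W,rcond=None)[0]
    return float((((A@c-I)*W)**2).mean())
def bar(c,yaw,z0,z1,L=.056,B=.024):
    a=np.radians(yaw);u=np.array([np.cos(a),np.sin(a)]);v=np.array([-u[1],u[0]])
    return [[*(np.array(c)+i*L/2*u+j*B/2*v),z] for i in(-1,1) for j in(-1,1) for z in(z0,z1)]
def circ(c,r,z): t=np.linspace(0,2*np.pi,73); return np.c_[c[0]+r*np.cos(t),c[1]+r*np.sin(t),np.full(73,z)]
def window(p,X,pad):
    q=proj(p,X); return [*(q.min(0)-pad).astype(int),*(q.max(0)+pad).astype(int)]
def fit_bar(p,im,x0,z0=.055,z1=.085):
    win=window(p,bar(x0[:2],x0[2],z0,z1),3); sub=im[win[1]:win[3],win[0]:win[2]]
    pur=(sub.max(-1)-sub[...,1]>25)&(sub[...,2]>sub[...,1]+15); w=np.where(cv2.dilate(pur.astype(np.uint8),np.ones((3,3))),0,1.)
    f=lambda q:res([mask(p,[(bar(q[:2],q[2],z0,z1),255)],win)],sub,w)
    s=np.array([x0,*(np.array(x0)+np.diag([.006,.006,8]))]); r=minimize(f,x0,method="Nelder-Mead",options=dict(initial_simplex=s,maxiter=300)); return r.x,r.fun
def fit_ring(p,im,x0,z=.12):
    win=window(p,circ(x0,.045,z),3); sub=im[win[1]:win[3],win[0]:win[2]]; w=np.ones(sub.shape[:2])
    f=lambda q:res([mask(p,[(circ(q,.045,z),255)],win),mask(p,[(circ(q,.036,z),255)],win)],sub,w)
    s=np.array([x0,*(np.array(x0)+np.diag([.006,.006]))]); r=minimize(f,x0,method="Nelder-Mead",options=dict(initial_simplex=s)); return r.x,r.fun
E
python3 - <<'E'
from h import *
import pickle
np.set_printoptions(precision=4,suppress=True)
A=pickle.load(open("a0.pkl","rb"))
for n in A:
    p,im=A[n]
    print(n,"bar",*fit_bar(p,im,[.531,.16,-30]))
    rc,f=fit_ring(p,im,[.551,-.174]);print("ring",rc,f)
    # slot angle: profile on lip
    t=np.arange(0,360,1.);g=im.mean(-1)
    pr=0
    for r in(.0385,.040,.041): 
        uv=proj(p,np.c_[rc[0]+r*np.cos(np.radians(t)),rc[1]+r*np.sin(np.radians(t)),np.full(360,.12)]).astype(np.float32)
        pr=pr+cv2.remap(g,uv[None,:,0],uv[None,:,1],cv2.INTER_LINEAR)[0]
    fold=pr/3
    s=lambda a:np.roll(fold,-a)[:50]
    print("prof -40..10",np.round(s(320)[::3]).astype(int),"140..190",np.round(s(140)[::3]).astype(int))
    # pointers
    print(n,"lid flange rect centre", )
E
```

```text
top bar [  0.5326   0.1614 -27.2496] 238.95749564980497
ring [ 0.552 -0.175] 334.1205584635199
prof -40..10 [147 146 144 139 128 116 103 100 102 104 107 113 125 136 145 149 149] 140..190 [151 151 149 144 139 131 125 120 116 112 110 117 127 137 142 144 144]
top lid flange rect centre
side bar [  0.5322   0.1679 -29.4129] 194.0255985047884
ring [ 0.5499 -0.1743] 542.5080560250224
prof -40..10 [189 189 185 180 169 157 144 135 135 143 156 169 178 184 185 187 187] 140..190 [189 188 186 182 177 170 159 148 140 136 143 156 169 179 184 187 187]
side lid flange rect centre
```

```bash
cat >> h.py <<'E'
def fit_lid(p,im,x0,dz=0.):
    z=lambda v:v+dz
    polys=lambda q:[(np.r_[circ(q,.044,z(.0125)),circ(q,.044,z(.0165)),circ(q,.032,z(.055))],255),(np.r_[circ(q,.035,z(0.)),circ(q,.035,z(.0125))],255),(np.array(bar(q[:2],x0[2],z(.055),z(.085))),255)]
    win=window(p,np.r_[polys(x0)[0][0],polys(x0)[2][0]],4); sub=im[win[1]:win[3],win[0]:win[2]]
    pur=sub[...,2]>sub[...,1]+15; w=np.where(cv2.dilate(pur.astype(np.uint8),np.ones((3,3))),0,1.)
    d=np.repeat((sub[...,:1]-sub[...,2:])/(sub.mean(-1,keepdims=True)+5)*100,3,-1)
    f=lambda q:res([mask(p,polys(q),win)],d,w)
    s=np.array([x0[:2],*(np.array(x0[:2])+np.diag([.006,.006]))]); r=minimize(f,x0[:2],method="Nelder-Mead",options=dict(initial_simplex=s)); return r.x,r.fun
E
python3 - <<'E'
from h import *
import pickle
np.set_printoptions(precision=4,suppress=True)
A=pickle.load(open("a0.pkl","rb"))
for n in A: print(n,*fit_lid(*A[n],[.531,.161,-28.5]))
o=ctrl.get_obs();print(o["clock"])
lid=np.array([.5318,.161]);
a=np.radians(-25.26);R=np.array([[np.cos(a),np.sin(a)],[np.sin(a),-np.cos(a)]]) # tool x,y in world cols
print("R cols",R, "shift tool xy", R.T@(lid-o["tool_pos"][:2]), "share",R.T@(lid-o["tool_pos"][:2])/.8)
E
```

```text
top [0.5315 0.1621] 83.20097658013397
side [0.5303 0.1648] 90.14077538927431
1.5
R cols [[ 0.9044 -0.4267]
 [-0.4267 -0.9044]] shift tool xy [0.4123 0.3024] share [0.5154 0.3781]
```

Emit:
send_rows(deltas=[[[0.5134,0.3757,0.05],0.036],[[0.5134,0.3757,0.05],0.036],[[0.5134,0.3757,0.05],0.036],[[0.5134,0.3757,0.05],0.036],[[0.5134,0.3757,0.05],0.036]], gripper=1)

```text
clock: 1.92
tool_pos: [0.3877, 0.4263, 0.2759]
orientation: [-180.0, -0.0, -28.5]
force: [2.2, 0.7, 1.1]
opening: 0.088
gripper_force: 0.0
```

Emit:
send_rows(deltas=[[[0.3144,0.2038,0.09],0],[[0.3144,0.2038,0.09],0],[[0.3144,0.2038,0.09],0],[[0.3144,0.2038,0.09],0],[[0.3144,0.2038,0.09],0]])

```text
clock: 2.33
tool_pos: [0.4847, 0.2483, 0.2272]
orientation: [-179.9, -0.0, -28.5]
force: [0.1, 0.6, 0.4]
opening: 0.0875
gripper_force: 0.0
```

Emit:
send_rows(deltas=[[[0.1,0.065,0.03],0],[[0.1,0.065,0.03],0],[[0.1,0.065,0.03],0],[[0.1,0.065,0.03],0],[[0.1,0.065,0.03],0]])

```text
clock: 2.75
tool_pos: [0.5299, 0.1652, 0.2029]
orientation: [180.0, 0.0, -28.6]
force: [-0.5, 0.2, 0.4]
opening: 0.0879
gripper_force: 0.0
```

```bash
python3 - <<'E'
from h import *
o=ctrl.get_obs();print(o["clock"],o["tool_pos"],o["orientation"],o["joint_pos"])
p=ctrl.snapshot("side")
cv2.imwrite("pics/s1.png",cv2.resize(p["color"][100:260,180:400,::-1],(770,560),interpolation=cv2.INTER_CUBIC))
E
```

```text
2.75 [0.52988142 0.16516135 0.20290714] [ 1.79966882e+02  1.23253732e-02 -2.86285422e+01] [ 3.75298597e+01  1.37171689e+01 -2.15836531e+01  2.58795938e-03
 -5.47344520e+01  2.38401068e+01]
```

View pics/s1.png

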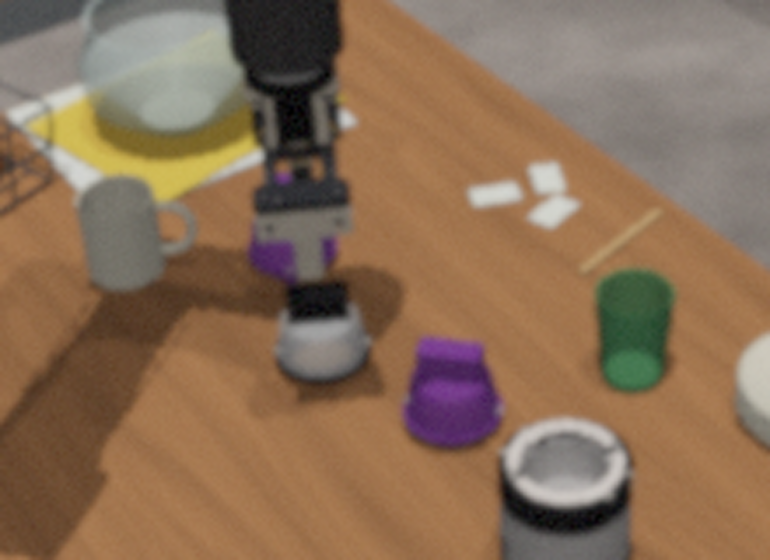

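The gripper stands right above the lid (crop (320,320)), aligned with the bar. Next I descend and close.

Emit:
send_rows(deltas=[[[0.0025,0.0018,0.03],0],[[0.0025,0.0018,0.06],0],[[0.0025,0.0018,0.085],0],[[0.0025,0.0018,0.096],0],[[0.0025,0.0018,0.096],0]])

```text
clock: 3.22
tool_pos: [0.5295, 0.1645, 0.1248]
orientation: [179.8, 0.1, -28.4]
force: [-0.3, -0.0, -0.1]
opening: 0.0876
gripper_force: 0.0
```

Emit:
send_rows(deltas=[[[0,0,0],0],[[0,0,0],0],[[0,0,0],0],[[0,0,0],0],[[0,0,0],0]], gripper=0)

```text
clock: 3.63
tool_pos: [0.531, 0.1642, 0.1273]
orientation: [-179.9, -0.0, -28.5]
force: [-0.3, -0.1, 0.3]
opening: 0.0598
gripper_force: 0.0
```

Emit:
send_rows(deltas=[[[0,0,0],0],[[0,0,0],0],[[0,0,0],0],[[0,0,0],0],[[0,0,0],0]])

```text
clock: 4.05
tool_pos: [0.5306, 0.1638, 0.1263]
orientation: [180.0, 0.0, -28.5]
force: [0.5, -0.2, 0.6]
opening: 0.0266
gripper_force: 0.2
```

Emit:
send_rows(deltas=[[[0,0,0],0],[[0,0,0],0],[[0,0,0],0],[[0,0,-0.02],0],[[0,0,-0.05],0]])

```text
clock: 4.47
tool_pos: [0.5292, 0.1632, 0.1644]
orientation: [179.7, 0.2, -28.5]
force: [0.1, 0.1, -1.8]
opening: 0.0239
gripper_force: 30.0
```

Emit:
send_rows(deltas=[[[0,0,-0.05],0],[[0,0,-0.1],0],[[0,0,-0.14],0.05],[[0,0,-0.15],0],[[0,0,-0.15],0]])

```text
clock: 4.88
tool_pos: [0.5317, 0.1646, 0.2897]
orientation: [-179.7, -0.2, -28.3]
force: [0.4, -0.4, -2.4]
opening: 0.0238
gripper_force: 30.0
```

Emit:
send_rows(deltas=[[[0.11,0.18,0],-0.158],[[0.2242,0.3605,0],-0.158],[[0.2242,0.3605,0],-0.158],[[0.2242,0.3605,0],-0.158],[[0.2242,0.3605,0],-0.158]])

```text
clock: 5.3
tool_pos: [0.5416, -0.0406, 0.2846]
orientation: [180.0, 0.1, -14.3]
force: [1.0, 1.2, -0.7]
opening: 0.0236
gripper_force: 30.0
```

Emit:
send_rows(deltas=[[[0.0517,0.1597,0],0],[[0.0517,0.1597,0],0],[[0.0517,0.1597,0],0],[[0.0517,0.1597,0],0],[[0.0517,0.1597,0],0]])

```text
clock: 5.72
tool_pos: [0.5501, -0.1759, 0.2839]
orientation: [180.0, 0.2, -14.6]
force: [0.8, 1.3, -1.5]
opening: 0.0237
gripper_force: 30.0
```

```bash
python3 - <<'E'
from h import *
import pickle
np.set_printoptions(precision=4,suppress=True)
A={n:avg(n,4) for n in("top","side")};pickle.dump(A,open("a1.pkl","wb"))
for i in range(1):
    o=ctrl.get_obs();print(o["clock"],o["tool_pos"],o["orientation"],o["force"],o["moment"])
out=[]
for n in A:
    p,im=A[n];c=proj(p,[[.551,-.175,.17]])[0].astype(int)
    out.append(cv2.resize(im[c[1]-45:c[1]+45,c[0]-45:c[0]+45,::-1],(400,400),interpolation=cv2.INTER_CUBIC));print(n,c)
cv2.imwrite("pics/h1.png",np.clip(np.hstack(out),0,255).astype(np.uint8))
E
```

```text
6.1167 [ 0.5513 -0.172   0.2864] [-179.9925   -0.0031  -14.1975] [ 0.693  -0.0348 -1.1498] [-0.0219  0.0591  0.0091]
top [381 214]
side [341 217]
```

View pics/h1.png

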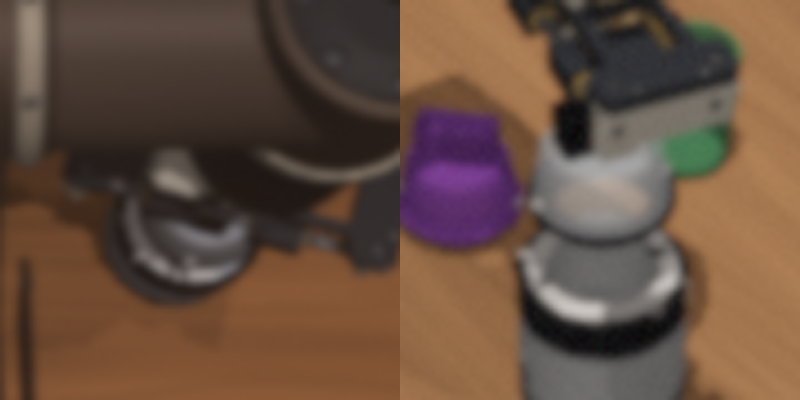

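```bash
python3 - <<'E'
from h import *
import pickle
np.set_printoptions(precision=4,suppress=True)
A=pickle.load(open("a1.pkl","rb"))
rim={"side":[.5499,-.1743],"top":[.552,-.175]}
for n in A:
    p,im=A[n];K,D,R,t=cam(p);g=im.mean(-1);cpos=-R.T@t
    d=cpos[:2]-np.array(rim[n]);phi=np.arctan2(d[1],d[0])
    th=phi+np.radians(np.linspace(-80,80,81)) if n=="side" else np.radians(np.linspace(-170,-100,40)+0)
    def val(q,z,r): 
        uv=proj(p,np.c_[q[0]+r*np.cos(th),q[1]+r*np.sin(th),np.full(len(th),z)]).astype(np.float32)
        return cv2.remap(g,uv[None,:,0],uv[None,:,1],cv2.INTER_CUBIC).mean()
    f=lambda q:val(q,.1725,.043)+val(q,.1755,.043)
    for x0 in([.551,-.1745],[.548,-.171],[.554,-.178]):
        r=minimize(f,x0,method="Nelder-Mead",options=dict(initial_simplex=np.array([x0,[x0[0]+.004,x0[1]],[x0[0],x0[1]+.004]])));print(n,"lid",r.x,r.fun,"minus rim",r.x-rim[n])
    # overlay
    v=np.clip(cv2.resize(im[:,:,::-1],None,fx=6,fy=6,interpolation=cv2.INTER_CUBIC),0,255).astype(np.uint8)
    for q,z,rr,col in((rim[n],.12,.045,(0,0,255)),(r.x,.1725,.044,(0,255,0)),(r.x,.1765,.044,(0,255,255))):
        cv2.polylines(v,[np.round((proj(p,circ(q,rr,z))+.5)*6).astype(np.int32)],True,col,1)
    c=(proj(p,[[.551,-.175,.15]])[0]*6).astype(int);cv2.imwrite(f"pics/o_{n}.png",v[c[1]-220:c[1]+220,c[0]-200:c[0]+200])
cv2.imwrite("pics/ov.png",np.hstack([cv2.imread("pics/o_side.png"),cv2.imread("pics/o_top.png")]))
E
```

```text
top lid [ 0.5749 -0.1972] 69.53617858886719 minus rim [ 0.0229 -0.0222]
top lid [ 0.5747 -0.1972] 69.54576873779297 minus rim [ 0.0227 -0.0222]
top lid [ 0.5749 -0.1971] 69.54411315917969 minus rim [ 0.0229 -0.0221]
side lid [ 0.55   -0.1701] 137.95095825195312 minus rim [0.0001 0.0042]
side lid [ 0.55 -0.17] 137.9556884765625 minus rim [0.0001 0.0043]
side lid [ 0.5499 -0.17  ] 137.96603393554688 minus rim [0.     0.0043]
```

View pics/ov.png

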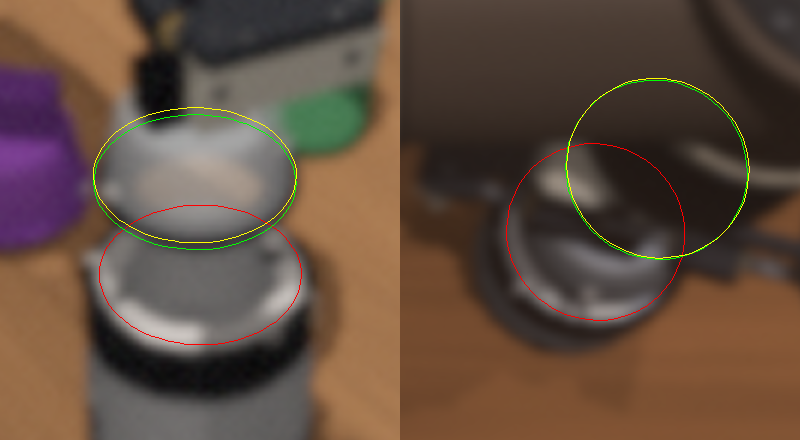

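The overlay (crop pixels) shows the rim fit at (200,275) matching well, with the held lid about 3 px left of it. I'll check this sideways offset using left and right silhouette edges.

```bash
python3 - <<'E'
from h import *
import pickle
np.set_printoptions(precision=2,suppress=True)
A=pickle.load(open("a1.pkl","rb"));p,im=A["side"]
axis=lambda z,rc=(.5499,-.1743):proj(p,[[*rc,z]])[0]
sat=(im[...,0]-im[...,2])/(im.mean(-1)+5)
def edges(row,c):
    s=sat[row]; L=s[c-38:c-28].mean();M=np.median(s[c-12:c+12]);out=[]
    for sg in(-1,1):
        bg=np.median(s[c+sg*32:c+sg*40:sg]); h=(bg+M)/2
        for k in range(14,36):
            a,b=s[c+sg*k],s[c+sg*(k+1)]
            if (a-h)*(bg-M)<0<=(b-h)*(bg-M): out.append(c+sg*(k+(h-a)/(b-a)));break
    return out,L,M
for z in(.1745,.12,.08,.04):print("axis",z,axis(z),"R44/52 half width px",np.linalg.norm(proj(p,[[.5499+.044*.819,-.1743-.044*.574,z]])[0]-axis(z)))
for row in range(204,275,3):
    e,l,m=edges(row,343)
    print(row,np.array(e),"mid",round(np.mean(e),2) if len(e)==2 else None,"w",round(abs(np.diff(e)[0]),1) if len(e)==2 else "",round(l,2),round(m,2))
for _ in range(5):
    ctrl.snapshot("side");o=ctrl.get_obs();print(o["tool_pos"]*1000)
E
```

```text
axis 0.1745 [341.22 215.79] R44/52 half width px 16.88434742529065
axis 0.12 [341.13 230.96] R44/52 half width px 16.448826102866988
axis 0.08 [341.07 241.61] R44/52 half width px 16.141293394761345
axis 0.04 [341.02 251.85] R44/52 half width px 15.843579243467723
204 [317.35 369.35] mid 343.35 w 52.0 -0.21 0.08
207 [318.67 368.47] mid 343.57 w 49.8 -0.22 0.01
210 [319.59 365.65] mid 342.62 w 46.1 -0.2 0.01
213 [321.24 357.08] mid 339.16 w 35.8 -0.2 0.09
216 [321.89] mid None w  -0.17 0.13
219 [321.44] mid None w  -0.17 0.09
222 [319.3] mid None w  -0.19 0.02
225 [314.46] mid None w  -0.18 0.02
228 [322.12 358.6 ] mid 340.36 w 36.5 0.61 0.03
231 [322.3  359.58] mid 340.94 w 37.3 0.69 0.03
234 [322.62 360.35] mid 341.48 w 37.7 0.69 0.03
237 [323.32 359.92] mid 341.62 w 36.6 0.69 0.04
240 [323.52 359.02] mid 341.27 w 35.5 0.69 0.05
243 [323.32 359.36] mid 341.34 w 36.0 0.68 0.06
246 [322.53 359.82] mid 341.18 w 37.3 0.69 -0.0
249 [322.44 359.45] mid 340.95 w 37.0 0.69 0.01
252 [322.47 359.65] mid 341.06 w 37.2 0.69 0.03
255 [322.99 359.84] mid 341.42 w 36.9 0.68 0.03
258 [323.12 359.52] mid 341.32 w 36.4 0.69 0.03
261 [323.69 358.8 ] mid 341.25 w 35.1 0.68 0.03
264 [324.32 357.84] mid 341.08 w 33.5 0.67 0.03
267 [325.94] mid None w  0.67 0.03
270 [] mid None w  0.67 0.05
273 [] mid None w  0.66 0.53
[ 551.28 -172.13  286.47]
[ 551.29 -172.25  286.51]
[ 551.27 -172.37  286.54]
[ 551.23 -172.54  286.52]
[ 551.25 -172.67  286.53]
```

```bash
python3 - <<'E'
from h import *
import pickle
np.set_printoptions(linewidth=200)
s=[avg("side",4) for _ in range(1)]
p,im=s[0];pickle.dump(s[0],open("a2.pkl","wb"))
for row in(208,211,214,216,218,220):
    for a,b in((314,330),(350,366)): print(row,a,*[("%d,%d,%d"%tuple(im[row,c])) for c in range(a,b)])
print(ctrl.get_obs()["tool_pos"])
E
```

```text
208 314 77,38,94 73,34,90 75,37,92 75,35,92 74,37,88 75,41,84 85,51,77 101,65,66 111,76,57 113,80,53 113,80,54 112,82,59 115,92,77 117,105,98 121,115,112 127,124,123
208 350 161,160,160 154,153,152 142,142,141 130,131,129 122,126,121 116,128,116 106,129,108 90,127,96 75,124,86 72,123,83 72,125,85 72,124,84 70,122,81 70,122,82 71,121,82 69,119,79
211 314 120,61,142 115,58,137 111,55,133 102,51,123 92,47,110 79,40,96 73,38,83 83,50,73 97,65,64 107,74,55 105,73,51 95,74,61 94,85,80 101,98,97 110,108,108 116,115,114
211 350 140,139,139 132,130,130 127,124,124 123,121,120 120,118,118 115,113,113 103,105,101 87,93,81 76,89,64 77,91,61 80,94,62 84,96,62 86,96,62 93,95,63 102,96,62 117,98,64
214 314 101,51,119 96,48,115 92,46,110 89,44,106 83,39,101 81,40,97 76,38,92 76,41,89 83,49,83 90,58,72 83,59,57 75,64,61 83,81,80 98,96,95 108,105,106 112,110,110
214 350 145,137,131 133,127,124 123,120,119 117,115,115 112,110,110 106,104,103 95,91,92 100,85,76 130,95,68 154,111,75 163,119,80 165,121,81 167,122,81 168,123,82 168,122,81 168,122,81
216 314 92,47,107 91,45,105 88,45,103 86,43,100 81,39,98 
[... 323 characters left out ...]
3 86,44,100 83,43,99 81,40,96 78,40,93 79,43,93 84,54,92 92,66,89 99,72,80 101,78,69 112,97,90 129,122,116 135,130,126 127,124,121 117,115,114
218 350 154,141,132 142,132,124 128,122,117 114,111,110 106,104,104 92,91,91 86,79,75 103,78,61 139,100,68 160,115,77 168,121,81 168,122,82 168,122,81 168,121,81 169,123,83 169,123,81
220 314 87,45,101 84,41,99 82,42,98 82,40,96 79,40,96 77,40,92 77,40,90 75,39,82 83,53,70 95,65,59 101,70,50 97,71,53 87,71,61 82,76,72 88,85,83 97,96,96
220 350 131,125,122 120,116,114 112,111,110 104,101,101 89,87,87 81,73,68 103,76,60 134,94,64 155,112,74 165,119,79 167,122,81 169,123,82 168,121,80 168,122,81 169,122,82 168,121,82
[ 0.55115561 -0.17298342  0.28640787]
```

Emit:
send_rows(deltas=[[[0.0005,0.0012,0.015],0],[[0.0005,0.0012,0.03],0],[[0.0005,0.0012,0.043],0],[[0.0005,0.0012,0.043],0],[[0.0005,0.0012,0.043],0]])

```text
clock: 6.98
tool_pos: [0.5511, -0.1741, 0.2515]
orientation: [180.0, 0.1, -14.3]
force: [1.1, 0.9, -1.1]
opening: 0.0235
gripper_force: 30.0
```

```bash
python3 - <<'E'
from h import *
import pickle
p,im=avg("side",4);pickle.dump((p,im),open("a3.pkl","wb"));o=ctrl.get_obs();print(o["clock"],o["tool_pos"],o["orientation"],o["force"])
v=np.clip(cv2.resize(im[:,:,::-1],None,fx=8,fy=8,interpolation=cv2.INTER_CUBIC),0,255).astype(np.uint8)
w=v.copy();rc=[.5499,-.1743]
for z,r,col in((.12,.045,(0,0,255)),(.138,.044,(0,255,0)),(.1415,.044,(0,255,255))):
    cv2.polylines(v,[np.round((proj(p,circ(rc,r,z))+.5)*8).astype(np.int32)],True,col,1)
c=(proj(p,[[*rc,.14]])[0]*8).astype(int);s=np.s_[c[1]-230:c[1]+230,c[0]-200:c[0]+200]
cv2.imwrite("pics/o3.png",np.hstack([w[s],v[s]]))
E
```

```text
7.1833 [ 0.55170194 -0.17407684  0.25274258] [-1.79991686e+02 -6.71196066e-02 -1.42716591e+01] [ 0.1815072   0.80306113 -1.51317788]
```

View pics/o3.png

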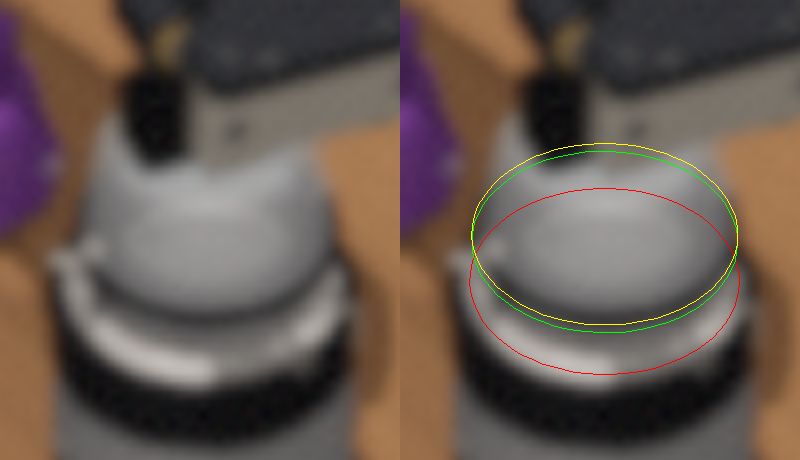

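The lid hangs just above the rim, centred sideways to under a millimetre. In depth it may be slightly too far away. I'll descend gently and feel for contact.

Emit:
send_rows(deltas=[[[0,0,0.003],0],[[0,0,0.006],0],[[0,0,0.009],0],[[0,0,0.012],0],[[0,0,0.012],0]])

```text
clock: 7.6
tool_pos: [0.551, -0.174, 0.2418]
orientation: [180.0, 0.1, -14.3]
force: [-0.2, -1.0, -1.3]
opening: 0.0239
gripper_force: 30.0
```

Emit:
send_rows(deltas=[[[0,0,0.002],0],[[0,0,0.004],0],[[0,0,0.006],0],[[0,0,0.008],0],[[0,0,0.008],0]])

```text
clock: 8.02
tool_pos: [0.5511, -0.174, 0.2355]
orientation: [180.0, 0.0, -14.3]
force: [-0.8, -1.8, -2.1]
opening: 0.0236
gripper_force: 30.0
```

Emit:
send_rows(deltas=[[[0,0.0006,0.001],0],[[0,0.0006,0.002],0],[[0,0.0006,0.003],0],[[0,0.0006,0.004],0],[[0,0.0006,0.004],0]])

```text
clock: 8.43
tool_pos: [0.5511, -0.1746, 0.2337]
orientation: [180.0, -0.0, -14.3]
force: [-4.3, 0.5, 6.2]
opening: 0.0236
gripper_force: 30.0
```

Emit:
send_rows(deltas=[[[-0.0008,0,0.001],0],[[-0.0008,0,0.001],0],[[-0.0008,0,0.0015],0],[[-0.0008,0,0.0015],0],[[-0.0008,0,0.0015],0]])

```text
clock: 8.85
tool_pos: [0.5509, -0.1746, 0.2336]
orientation: [180.0, -0.1, -14.3]
force: [-5.8, 1.3, 11.5]
opening: 0.0235
gripper_force: 30.0
```

```bash
python3 - <<'E'
from h import *
p,im=avg("side",4);o=ctrl.get_obs();print(o["clock"],o["tool_pos"],o["orientation"],o["force"],o["moment"])
v=np.clip(cv2.resize(im[:,:,::-1],None,fx=8,fy=8,interpolation=cv2.INTER_CUBIC),0,255).astype(np.uint8)
w=v.copy();rc=[.5499,-.1743]
for z,r,col in((.12,.045,(0,0,255)),(.124,.044,(0,255,0))):
    cv2.polylines(v,[np.round((proj(p,circ(rc,r,z))+.5)*8).astype(np.int32)],True,col,1)
c=(proj(p,[[*rc,.13]])[0]*8).astype(int);s=np.s_[c[1]-230:c[1]+230,c[0]-200:c[0]+200]
cv2.imwrite("pics/o4.png",np.hstack([w[s],v[s]]))
E
```

```text
9.05 [ 0.55089995 -0.17463188  0.23359266] [ 1.79981902e+02 -1.22380940e-01 -1.42511677e+01] [-5.95399078  1.16542279 11.86146384] [ 0.64966328  2.14817802 -0.02257809]
```

View pics/o4.png

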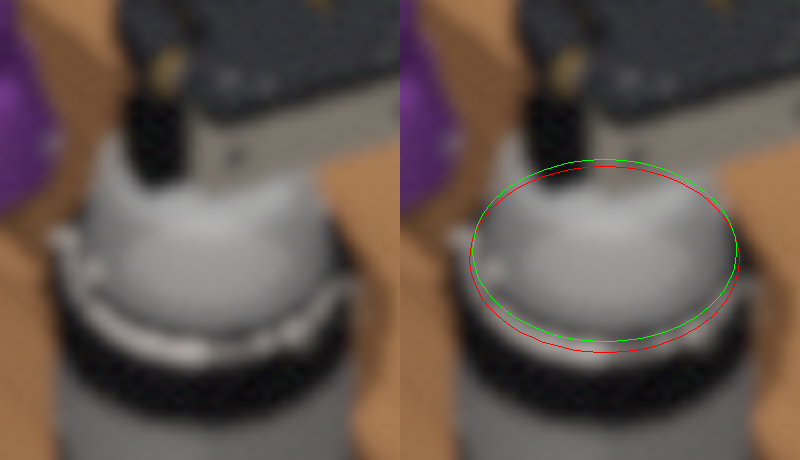

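The lid looks down on the rim, and the height reading (TCP 0.2336 m) matches a full seat. Next I ease the push slightly and start turning clockwise while watching the moment.

Emit:
send_rows(deltas=[[[-0.0005,0,-0.0008],0.02],[[-0.0005,0,-0.0008],0.05],[[-0.0005,0,-0.0008],0.08],[[-0.0005,0,-0.0008],0.11],[[-0.0005,0,-0.0008],0.11]])

```text
clock: 9.47
tool_pos: [0.5508, -0.1746, 0.2336]
orientation: [-180.0, -0.1, -24.3]
force: [-2.9, -1.2, 6.2]
opening: 0.0241
gripper_force: 30.0
```

```bash
python3 - <<'E'
from h import *
o=ctrl.get_obs();print(o["clock"],o["tool_pos"],o["orientation"],o["force"],o["moment"],o["joint_pos"])
E
```

```text
9.4667 [ 0.55078283 -0.17457233  0.23362981] [-1.79999872e+02 -1.28589179e-01 -2.43057540e+01] [-2.93499275 -1.21432718  6.24458178] [-0.25065849  0.91903715  0.01678168] [  1.83379849  13.99842749 -16.6966378    0.06582688 -59.1894575
  63.82678802]
```

Emit:
send_rows(deltas=[[[0,0,0],0.03],[[0,0,0],0.06],[[0,0,0],0.09],[[0,0,0],0.11],[[0,0,0],0.11]])

```text
clock: 9.88
tool_pos: [0.5508, -0.1746, 0.2336]
orientation: [-180.0, -0.1, -34.2]
force: [-1.8, -1.1, 6.2]
opening: 0.0239
gripper_force: 30.0
```

```bash
python3 - <<'E'
from h import *
o=ctrl.get_obs();print(o["tool_pos"],o["orientation"],o["force"],o["moment"])
E
```

```text
[ 0.55077283 -0.17459365  0.23360574] [-1.79979595e+02 -1.24754190e-01 -3.41552688e+01] [-1.76150581 -1.13276809  6.19108558] [-0.25413447  0.96333941  0.13801159]
```

Emit:
send_rows(deltas=[[[0,0,0],0.04],[[0,0,0],0.08],[[0,0,0],0.12],[[0,0,0],0.155],[[0,0,0],0.155]])

```text
clock: 10.3
tool_pos: [0.5509, -0.1745, 0.2336]
orientation: [-179.9, -0.1, -48.2]
force: [-2.0, -1.1, 5.3]
opening: 0.0239
gripper_force: 30.0
```

```bash
python3 - <<'E'
from h import *
import pickle
A=pickle.load(open("a0.pkl","rb"))
o=ctrl.get_obs();print(o["tool_pos"],o["orientation"],o["force"],o["moment"])
p,im=avg("side",6);p2,im2=avg("top",6);rc=[.5499,-.1743]
a=rect(p,A["side"][1],rc,.115);b=rect(p,im,rc,.118);c=rect(p2,A["top"][1],[.552,-.175],.115);d=rect(p2,im2,[.552,-.175],.118)
f=lambda q:np.clip(cv2.resize(q[:,:,::-1],(300,300)),0,255).astype(np.uint8)
o=np.vstack([np.hstack([f(a),f(b)]),np.hstack([f(c),f(d)])])
for i,j in((0,0),(0,1),(1,0),(1,1)):
    for ang in(-14.3,-49.3,-84.3):
        for k in(0,180):
            t=np.radians(ang+k);q=np.array([150+300*j,150+300*i]);e=np.array([np.cos(t),-np.sin(t)])
            cv2.line(o,tuple((q+e*125).astype(int)),tuple((q+e*140).astype(int)),(0,255,0) if ang==-49.3 else (255,0,0),1)
cv2.imwrite("pics/m.png",o)
E
```

```text
[ 0.55085273 -0.17454672  0.23359335] [-1.79943082e+02 -1.21238497e-01 -4.81814986e+01] [-1.9919435  -1.09625194  5.26677887] [-0.20424864  0.87984815  0.08432116]
```

View pics/m.png

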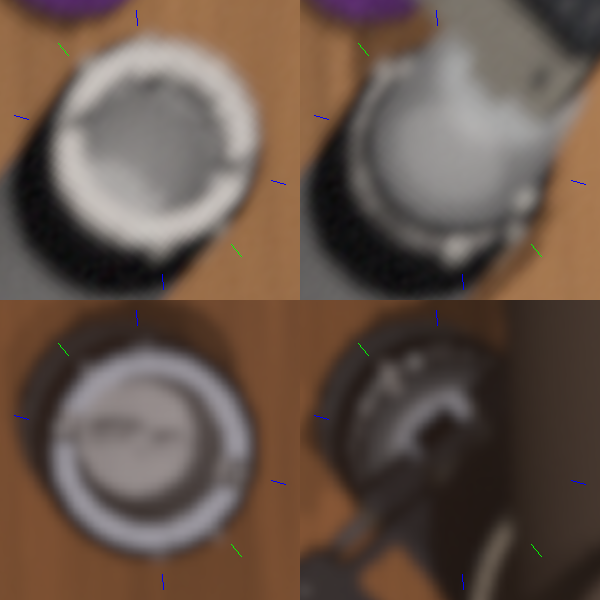

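The pointers at side panel (523,200) and (405,62) give a line at about -49.5°. The half-way ribs at (518,232) and (385,68) give about -51°. So the lid is on the half-way mark within 2°, seated and gripped at 30 N.

```bash
python3 - <<'E'
from h import *
o=ctrl.get_obs();print(o["clock"],o["tool_pos"],o["orientation"],o["force"],o["moment"],o["gripper_force"])
print(ctrl.close_job())
E
```

```text
10.9 [ 0.55089769 -0.17460455  0.23359798] [-1.79936988e+02 -1.26103904e-01 -4.79999058e+01] [-2.30220005  0.55334565  4.95568828] [-0.05458145  0.95336698  0.06212507] 29.998455941677094
the job is handed in; nothing more can be done
None
```

I handed the job in at 10.9 s with the lid seated in the grinder, turned about 34° clockwise to within roughly 2° of the half-way mark by camera, and still gripped at 30 N; the hand-in returned no verdict, and I could not read the interlock directly.

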